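# Wedge the chip screen shut in front of the vice

## Robot

A 6-joint arm with a two-finger parallel gripper is mounted at the origin on the work surface. World frame = base frame: x ahead of the robot, y to its left, z up, the work surface at z = 0. Lengths are in mm, angles in rad, forces in N, time in s.
With the tool pointing down it reaches from about 300 to 850 mm from the base axis. Payload 5.4 kg.
Tool frame: the origin (TCP) lies at the very end of the fingers, on their centre line; the grasp point (between the pads) lies 19 mm behind it; y points along the fingers, x is the direction in which the jaws open and shut, and the axes are right-handed (so a half turn about y gives the same grasp; the last joint's range is limited). The gripper opens to 85 mm and grips with 20 to 120 N. Pads are 22 mm wide; open, the fingers measure 114 mm over their backs; the gripper's body (76 mm by 85 mm) begins 54 mm behind the grasp point. The pads swing forward as they close: fully open they stand 13 mm farther back than shut.
Start: joints at [-1.489, 0.158, 1.597, -0, 1.386, -0.21], TCP at [165.39, -550.683, 231.299] pointing down, gripper open.
Joint ranges: [-2.91, 2.91], [-0.94, 2.29], [0.18, 2.7], [-1.29, 4.43], [0.17, 2.64], [-3, 3]. Speed limits (rad/s): [2.57, 2.57, 3.14, 3.14, 3.14, 3.14].

## Interface

Orientations are given as a rotation vector (axis times angle).
In Python, from station import ctrl gives the robot as it stands.
- The arm moves only by the tool apply_moves, never from a script. Its argument "deltas" is a list of rows, each a list of 2 entries, a list of its own where there are three numbers: the shift along the world's x, y, z in mm, then the turn, a rotation vector about the world's x, y, z in degrees. In form: [[[dx, dy, dz], [ax, ay, az]], ...]. A call has 1 to 12 rows; each row shifts and turns the pose as measured when the row begins; what a row does not reach is not made up. A row lasts 1/12 s, in which the tool goes at most 41.7 mm and 7.16 degrees, less where a joint would pass 70% of its speed; a pose out of reach is approached as far as the arm can. A call with a gripper value outside its range is refused whole. "gripper" is the finger opening in mm, from 0 to 85.4, set as the call begins (left out, the last holds). The fingers move at their own pace and stop on an object; "squeeze" is the grip in N (left out, the last holds). Time passes only in rows, so rows that do not move let the fingers close. It gives the time, the measured TCP pose, the force and the opening at its end, in the units of the state.
- ctrl.state(): the state, without advancing time (a new reading comes with each control period).
- ctrl.read_camera(name): name is "scene" or "top"; returns a dict with "frame" (400x640x3 uint8, red, green, blue), "intrinsics" (3x3 intrinsics, pixels), "T" (4x4, takes a point from camera to world coordinates). Camera axes: x right, y up, looking along -z (the intrinsics and any distortion apply to the point x, -y, -z); pixel columns grow to the right and rows downward; lengths in mm; the calibration is good to about 2 mm. A picture is of the moment at which its call begins. There is no depth.
- ctrl.sign_off(): hands the job in, once; it reports no verdict.
Trained networks look in the newest picture that a camera, given by its name, has taken for a name from the list of things; names that differ only in an ending like _2 or _b are one class to them, and where a whole thing is asked for, a point or a joint stands for the part that bears it (a point fixed in the world has none). Each returns a list of dicts, best first, with "score" (0 to 1); they miss things now and then, are a little off and sometimes report something else, mostly with a low value. They report only what shows in the picture. A call takes as long as a camera call. They do not tell look-alikes from the thing itself.
- ctrl.look_for(camera, name): "point" ([x, y, z] in mm, in the coordinates of the camera as it stood for that picture, good to about 4 mm: the middle of the surface that is visible of it).
- ctrl.landmark_of(camera, name): "point" ([x, y, z] in mm, in the coordinates of the camera as it stood for that picture, good to about 4 mm: a listed point, or the origin of a listed thing).
The state is a dict: "time_s": time; "qpos": joint angles; "qd": joint speeds; "effort": joint torques, N m; "tool_pos": TCP position; "ee_rot": TCP orientation; "contact_force": force on the tool from outside, world axes, zero at the start; "wrist_torque": the same for the moment, N m; "grip_width": opening from 0.0 (shut) to 1.0 (fully open).
Only numpy, scipy, OpenCV 4.12 (cv2) and the standard library are available. Lean on these libraries where they do the work, as an engineer would, in place of code of your own. Each camera call takes 0.05 s, during which the arm holds its last target.

## Task

Swing the blue chip screen gently shut across the vice until it meets its stop, then pick up the hardwood wedge and tap it, held flat on the bench and square to the screen, thin end first, under the outer half of the screen's lower edge, until the screen is jammed: stop when it takes a push of about 18 N to go further, for a much harder push strains the screen's hinge. Let go and leave the wedge jammed in place, with everything else on the bench left where it is.

Things in the scene. Friction and masses are not known exactly. Their poses are not given: they have to be found in the camera images.
- stand: Fixed steel base with the hinge post (16 mm thick, 200 mm high), a grey vice and a bent stop arm behind the screen's top. Origin on the hinge axis at bench level, z up; the shut screen runs from it along -y for 252 mm; the robot's side, to which it swings and from which the wedge goes in, is -x. Along the wedge's way only bare bench lies in front of the screen and for 135 mm behind it.
- screen (a joint): Angle of the chip screen, a blue-framed clear panel 12 mm thick, 150 mm high, 0.4 kg, about the upright post: 0 = shut on its stop, positive = open towards the robot, at most 1.3 rad. At angle q it runs from the hinge in the stand's direction (-sin q, -cos q). Slight friction (0.6 N at its outer end); it stays where it is left. Press on it with less than 25 N.
- under_edge (a point): Point on the bench under the shut screen's middle plane, 175 mm from the hinge: the middle of the stretch for the wedge. Axes as the stand's. The screen's lower edge is 10 to 21 mm above it; the height differs every time and is not reported. The screen can be lifted on its hinge: its weight is about 4.5 N, then a spring adds 8 N per mm.
- wedge: Loose hardwood wedge, about 0.14 kg, 176 mm long, 32 mm wide, flat underside. Origin on the underside, below the middle of the grip block; +x to the thin end, z up. It is 30 mm thick from x = -18 to +38 mm; from there the top slopes down evenly (1 in 5) to 6 mm at x = +158 mm. Friction of wood, bench and screen is 0.5 to 0.7, so it stays when let go.
- wedge_tip (a point): Middle of the wedge's thin end, on the underside (158 mm ahead of its origin). Pushed in flat until the push is about 18 N, the wedge squeezes the screen with some 6 to 13 N. It must squeeze with over 5.5 N when left and never with more than 16 N. Once the screen lifts, the push rises by 2 to 4 N per mm.
- wedge_grip (a point): Middle of the dark grip block on the wedge, 48 mm above the wedge's underside; axes as the wedge's. The block is 36 mm long (x), 28 mm wide (y), 30 to 65 mm above the underside; it is gripped across the 28 mm width.
- jar: Bystander: amber glass jar with black lid, 52 mm across, 85 mm high; origin under its centre.
- hammer: Bystander: hammer lying on the bench; origin under its middle.
- screwdriver: Bystander: screwdriver lying on the bench; origin under its middle.
- disc: Bystander: flat brass disc, 56 mm across, 8 mm thick; origin under its centre.
- bit_block: Bystander: dark wooden block with drill bits standing in it, 70 x 90 x 80 mm; origin under its centre.
- parts_tray: Bystander: grey divided parts tray, 100 x 140 x 35 mm; origin under its centre.
Not all that is in view belongs to the job. What is shaped like the wedge but green or turquoise is not meant.

How it is judged (in metres and radians):
On the way, in this order (a step that is already met when the one before it is completed fails the run):
1. the screen is swung shut against its stop (within 0.04 rad) (value of joint screen below 0.04 rad), for 0.2 s.
2. the wedge, held in the fingers, lies flat under the outer half of the shut screen and squeezes it with more than 5.5 N (contact force between the fingers and wedge above 2 N and value of joint screen below 0.04 rad and contact force between wedge and screen above 5.5 N and y of wedge in the frame of stand between -0.235 and -0.115 m and x of wedge in the frame of stand below -0.04 m and x of wedge_tip in the frame of stand above 0.01 m and angle between wedge's own z axis and vertical below 0.06 rad and height (world z) of wedge below 0.004 m and angle between the x axis of wedge and the x axis of stand, either way round below 0.25 rad), for 0.2 s.
At the end, for the whole second after the job is handed in: Screen shut (within 0.04 rad). Wedge released, at rest, flat (tilt < 0.06 rad, underside < 4 mm), square to the screen within 0.25 rad, centre line 115 to 235 mm from the hinge, thin end 10 mm or more past the screen, grip on the robot's side, squeezing the screen with over 5.5 N (value of joint screen below 0.04 rad and contact force between wedge and screen above 5.5 N and y of wedge in the frame of stand between -0.235 and -0.115 m and x of wedge in the frame of stand below -0.04 m and x of wedge_tip in the frame of stand above 0.01 m and angle between wedge's own z axis and vertical below 0.06 rad and height (world z) of wedge below 0.004 m and angle between the x axis of wedge and the x axis of stand, either way round below 0.25 rad and linear speed of wedge below 0.01 m/s and contact force between the fingers and wedge below 0.1 N); the robot touches nothing.
It fails at once if the wedge presses on the screen with more than 16 N (hinge strained) (contact force between wedge and screen above 16 N).
It fails at once if the robot presses on the screen with more than 25 N (contact force between any of the fingers, the arm and screen above 25 N).
It fails at once if another thing on the bench is moved by more than 20 mm (distance of any of jar, hammer, screwdriver, disc, bit_block, parts_tray from where it was at the start of the episode above 0.02 m).
It also fails if it takes over 72 s, if anything falls off the work surface, if the arm or the gripper's body presses on something with over 40 N, if the wrist force passes 120 N, or if a joint passes its speed limit or range.

## Working session

There is one attempt and no reset: what is moved stays moved. The work goes in short steps, Python scripts to look and compute and a tool call to move; the robot and the scene stay as the last step left them, time stands still between calls to the robot, and variables do not carry over. Pictures are saved under pics/ and viewed, and the job is handed in when it is done.

Besides the shell and the picture viewer there is one more tool, called by a JSON object that holds its "api" and its "payload". apply_moves: Moves the arm, as the interface text tells. Its arguments: {"type":"object","properties":{"deltas":{"type":"array"},"gripper":{"type":"number"},"squeeze":{"type":"number"}},"required":["deltas"]}

```bash
mkdir -p pics; ls; cat > h.py <<'E'
import numpy as np, cv2
from station import ctrl
def snap(n,f):
    c=ctrl.read_camera(n); cv2.imwrite('pics/'+f,c['frame'][:,:,::-1]); return c
def w(c,p):
    return (np.array(c['T'])@np.r_[p,1])[:3]
def pix(c,P):
    q=np.linalg.inv(c['T'])@np.r_[P,1]; q=np.array([q[0],-q[1],-q[2]]); u=np.array(c['intrinsics'])@q; return u[:2]/u[2]
def ray(c,u,v,z):
    d=np.linalg.inv(np.array(c['intrinsics']))@np.array([u,v,1.]); d=np.array([d[0],-d[1],-d[2]])
    T=np.array(c['T']); d=T[:3,:3]@d; o=T[:3,3]; return o+d*(z-o[2])/d[2]
E
python3 - <<'E'
from h import *
np.set_printoptions(precision=1,suppress=True)
s=ctrl.state(); print(s)
for n in ('scene','top'):
    c=snap(n,n+'1.png'); print(n,c['T'][:3,3] if hasattr(c['T'],'shape') else c['T'])
    for k in ['stand','screen','under_edge','wedge','wedge_tip','wedge_grip','jar','hammer','screwdriver','disc','bit_block','parts_tray']:
        print(k,[(round(d['score'],2),w(c,d['point']).round(0),pix(c,w(c,d['point'])).round(0)) for d in ctrl.landmark_of(n,k)[:3]])
E
```

```text
pics
{'time_s': 0.0, 'qpos': array([-1.5,  0.2,  1.6, -0. ,  1.4, -0.2]), 'qd': array([-0., -0., -0.,  0., -0.,  0.]), 'effort': array([ -0. , -39.6, -33.1,  -0. ,   0. ,  -0. ]), 'tool_pos': array([ 165.3, -550.1,  230.3]), 'ee_rot': array([-1.3,  1. , -1. ]), 'contact_force': array([-0.4, -0.6,  0.6]), 'wrist_torque': array([0., 0., 0.]), 'grip_width': 1.0006629246895125}
scene [1181.5  467.9 1111.6]
stand [(0.89, array([665., 198.,   2.]), array([342., 271.]))]Traceback (most recent call last):
  File "<stdin>", line 7, in <module>
ValueError: it knows: bit_block, disc, hammer, jar, parts_tray, screwdriver, stand, under_edge, wedge, wedge_grip, wedge_tip
```

```bash
python3 - <<'E'
from h import *
np.set_printoptions(precision=3,suppress=True)
s=ctrl.state(); print(s['ee_rot'],s['tool_pos'])
for n in ('scene','top'):
    c=snap(n,n+'1.png'); print(n,c['T'])
    for k in ['stand','under_edge','wedge','wedge_tip','wedge_grip','jar','hammer','screwdriver','disc','bit_block','parts_tray']:
        print(k,[(round(d['score'],2),w(c,d['point']).round(0),pix(c,w(c,d['point'])).round(0)) for d in ctrl.landmark_of(n,k)[:3]])
    try: print('screen',[(round(d['score'],2),w(c,d['point']).round(0)) for d in ctrl.look_for(n,'screen')[:3]])
    except Exception as e: print(e)
E
```

```text
[-1.332  0.992 -0.99 ] [ 165.358 -550.133  230.409]
scene [[  -0.585   -0.634    0.506 1181.49 ]
 [   0.811   -0.463    0.357  467.871]
 [   0.008    0.619    0.785 1111.595]
 [   0.       0.       0.       1.   ]]
stand [(0.78, array([668., 197.,  -4.]), array([341., 273.]))]
under_edge []
wedge [(0.84, array([ 487., -303.,    1.]), array([260., 170.])), (0.78, array([ 744., -191.,    1.]), array([236., 228.])), (0.64, array([ 214., -255.,   -2.]), array([312., 137.]))]
wedge_tip [(0.69, array([ 637., -267.,   -1.]), array([241., 199.])), (0.63, array([ 398., -251.,   -3.]), array([285., 163.])), (0.61, array([ 904., -218.,   -4.]), array([196., 258.]))]
wedge_grip [(0.84, array([ 744., -189.,   47.]), array([234., 221.])), (0.78, array([ 482., -304.,   50.]), array([260., 160.])), (0.7, array([ 213., -257.,   47.]), array([312., 127.]))]
jar [(0.85, array([452., 378.,   1.]), array([423., 253.]))]
hammer [(0.6, array([611., 448.,   2.]), array([420., 302.]))]
screwdriver [(0.66, array([ 598., -480.,    1.]), array([207., 167.]))]
disc []
bit_block [(0.95, array([604., 303.,  -3.]),
[... 791 characters left out ...]
, array([379., 114.])), (0.89, array([ 324., -111.,   50.]), array([350., 258.])), (0.84, array([ 486., -308.,   49.]), array([418., 203.]))]
jar [(0.54, array([453., 377.,   3.]), array([184., 211.]))]
hammer [(0.86, array([615., 446.,   1.]), array([164., 157.]))]
screwdriver [(0.79, array([ 594., -484.,   -4.]), array([473., 170.])), (0.23, array([ 384., -467.,   -1.]), array([468., 239.]))]
disc [(0.8, array([ 710., -368.,   -2.]), array([434., 131.]))]
bit_block [(0.58, array([609., 303.,  -2.]), array([211., 160.])), (0.35, array([ 387., -469.,    1.]), array([469., 239.]))]
parts_tray [(0.6, array([ 387., -469.,    0.]), array([469., 238.]))]
screen [(0.65, array([597., 102., 167.]))]
```

View pics/scene1.png

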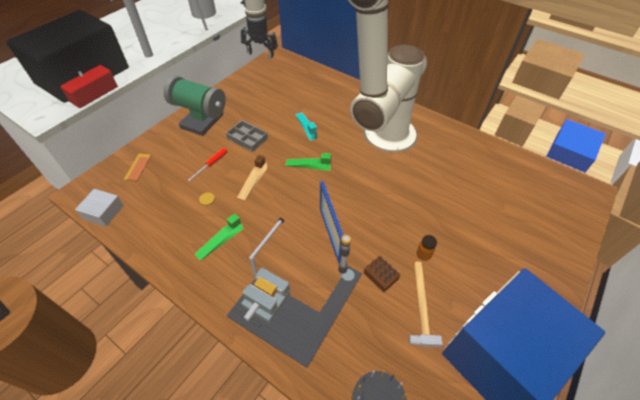

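View pics/top1.png

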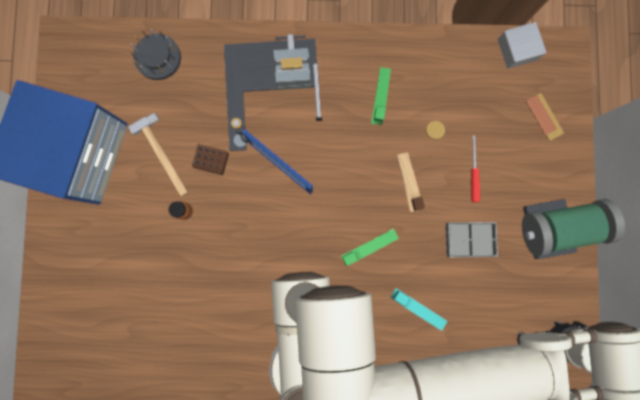

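```bash
python3 - <<'E'
import cv2
t=cv2.imread('pics/top1.png'); s=cv2.imread('pics/scene1.png')
cv2.imwrite('pics/z1.png',cv2.resize(t[25:225,215:335],None,fx=3,fy=3,interpolation=cv2.INTER_CUBIC)[:600])
cv2.imwrite('pics/z2.png',cv2.resize(t[140:220,385:465],None,fx=6,fy=6,interpolation=cv2.INTER_CUBIC))
cv2.imwrite('pics/z3.png',cv2.resize(s[170:370,220:380],None,fx=3,fy=3,interpolation=cv2.INTER_CUBIC))
cv2.imwrite('pics/z4.png',cv2.resize(s[140:220,220:300],None,fx=6,fy=6,interpolation=cv2.INTER_CUBIC))
E
```

```text
(no output)
```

View pics/z1.png

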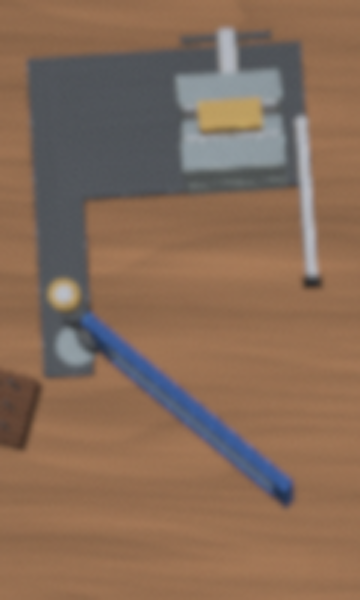

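View pics/z2.png

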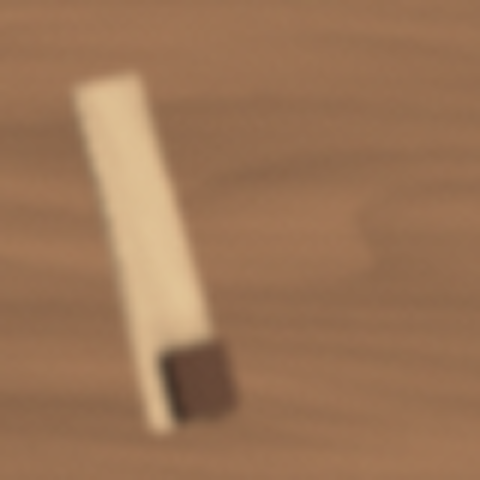

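View pics/z3.png

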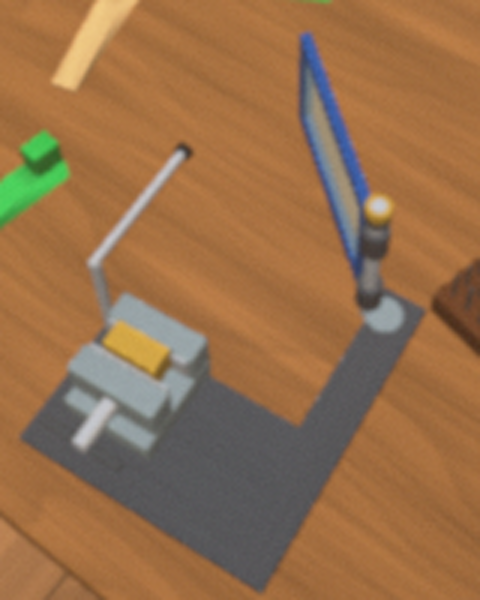

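View pics/z4.png

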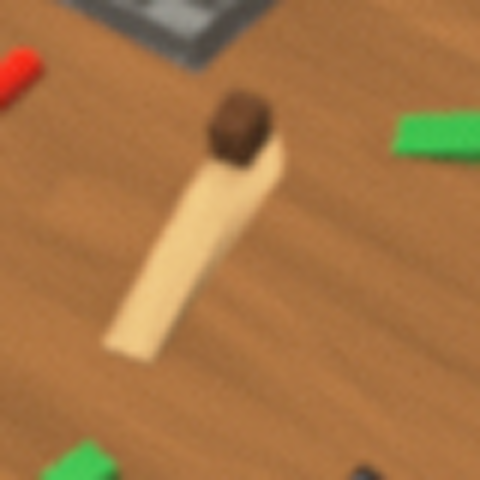

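```bash
python3 - <<'E'
from h import *
np.set_printoptions(precision=1,suppress=True)
c=ctrl.read_camera('top'); s=ctrl.read_camera('scene')
print('plate')
for x,y in [(30,60),(300,42),(45,378),(92,376),(300,182),(86,198)]: print((x,y),ray(c,215+x/3,25+y/3,6))
print('post top',ray(c,215+65/3,25+293/3,200),'base disc',ray(c,215+75/3,25+347/3,8))
print('scr top hinge/outer',ray(c,215+87/3,25+318/3,165),ray(c,215+284/3,25+492/3,165))
print('stop tip',ray(c,215+313/3,25+281/3,170))
print('scene: post top',ray(s,220+378/3,170+207/3,200),'outer top',ray(s,220+306/3,170+37/3,165),'stoptip',ray(s,220+184/3,170+150/3,170),'plate',[ray(s,220+x/3,170+y/3,6) for x,y in [(262,590),(423,310),(22,437),(300,427)]])
print('wedge tip corners top',[ray(c,385+x/6,140+y/6,6) for x,y in [(75,88),(137,74)]])
print('block top',ray(c,385+199/6,140+378/6,65), 'back corner',ray(c,385+150/6,140+433/6,30))
print('scene tipcorners',[ray(s,220+x/6,140+y/6,6) for x,y in [(104,346),(153,360)]],'block top',ray(s,220+243/6,140+112/6,65))
E
```

```text
plate
(30, 60) [963. 273.   6.]
(300, 42) [987.8  -1.2   6. ]
(45, 378) [635.6 246.8   6. ]
(92, 376) [638.6 200.1   6. ]
(300, 182) [841.3  -3.9   6. ]
(86, 198) [820.4 211.7   6. ]
post top [672.6 196.1 200. ] base disc [667.2 217.6   8. ]
scr top hinge/outer [659.4 181.9 165. ] [507.5   4.5 165. ]
stop tip [695.4 -17.7 170. ]
scene: post top [667.9 199.6 200. ] outer top [513.5   7.9 165. ] stoptip [708.9  -1.7 170. ] plate [array([962. , 281.6,   6. ]), array([637.7, 251.4,   6. ]), array([986.4,   5.6,   6. ]), array([817.9, 220.5,   6. ])]
wedge tip corners top [array([ 634.1, -255.1,    6. ]), array([ 641.7, -286.1,    6. ])]
block top [ 484.5 -303.9   65. ] back corner [ 460.3 -287.8   30. ]
scene tipcorners [array([ 644.1, -276.5,    6. ]), array([ 634.6, -245.1,    6. ])] block top [ 484.1 -295.7   65. ]
```

```bash
python3 - <<'E'
from h import *
from scipy.spatial.transform import Rotation as R
np.set_printoptions(precision=3,suppress=True)
s=ctrl.state(); r=R.from_rotvec(s['ee_rot']).as_matrix(); print(r, np.degrees(np.arctan2(r[1,0],r[0,0])),s['qpos'])
E
```

```text
[[ 0.288 -0.     0.958]
 [-0.958  0.     0.288]
 [-0.    -1.    -0.   ]] -73.28278393224056 [-1.489  0.158  1.597 -0.     1.386 -0.21 ]
```

{"api": "apply_moves", "payload": {"deltas": [[[18,34,0],[0,0,0]],[[18,34,0],[0,0,0]],[[18,34,0],[0,0,0]],[[18,34,0],[0,0,0]],[[18,34,0],[0,0,0]],[[18,34,0],[0,0,0]],[[18,34,0],[0,0,0]],[[18,34,0],[0,0,0]],[[18,34,0],[0,0,0]],[[18,34,0],[0,0,0]],[[18,34,0],[0,0,0]],[[18,34,0],[0,0,0]]], "gripper": 0, "squeeze": 40}}

```text
time_s: 2.5
tool_pos: [382.8, -130.1, 231.2]
ee_rot: [-1.33, 0.998, -1.009]
contact_force: [1.2, -0.7, 0.5]
grip_width: -0.002
```

{"api": "apply_moves", "payload": {"deltas": [[[17,34,0],[0,0,-2]],[[17,34,0],[0,0,-2]],[[17,34,0],[0,0,-2]],[[17,34,0],[0,0,-2]],[[17,34,0],[0,0,-2]],[[17,34,0],[0,0,0]],[[0,0,-30],[0,0,0]],[[0,0,-30],[0,0,0]],[[0,0,-30],[0,0,0]],[[0,0,-25],[0,0,0]],[[0,0,0],[0,0,0]]]}}

```text
time_s: 3.42
tool_pos: [492.6, 95.9, 118.0]
ee_rot: [-1.249, 1.111, -1.145]
contact_force: [-1.2, 0.1, -0.7]
grip_width: 0.001
```

```bash
python3 - <<'E'
from h import *
snap('top','t2.png');c=snap('scene','s2.png'); print(ctrl.state())
t=cv2.imread('pics/t2.png')
cv2.imwrite('pics/t2z.png',cv2.resize(t[80:230,200:400],None,fx=3,fy=3))
E
```

```text
{'time_s': 3.5167, 'qpos': array([-0.0456759 ,  0.07129084,  1.91843923, -0.00677089,  1.12366104,
        1.42065117]), 'qd': array([-0.00612081, -0.03540062, -0.04759857, -0.00164043, -0.00013554,
        0.00239324]), 'effort': array([ 1.89642110e-01, -3.13080347e+01, -2.85709494e+01, -7.93079525e-03,
       -1.20922867e-01,  1.07585973e-03]), 'tool_pos': array([495.73082372,  95.49999599, 122.7181331 ]), 'ee_rot': array([-1.24433361,  1.1057685 , -1.1491296 ]), 'contact_force': array([ 0.62355672, -0.10076156,  0.98447927]), 'wrist_torque': array([-0.02658484, -0.01126591,  0.04032269]), 'grip_width': -0.0009129949305803831}
```

View pics/t2z.png

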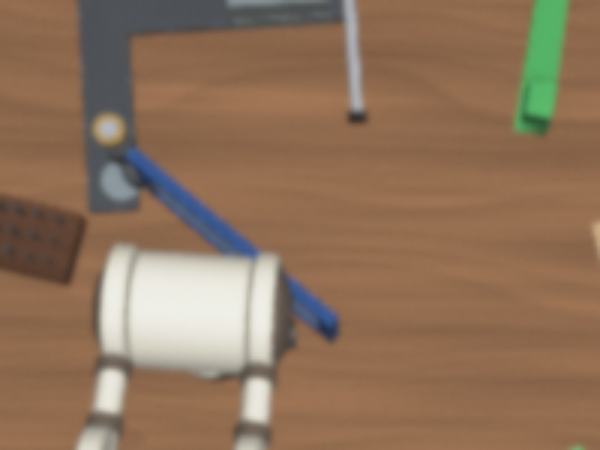

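View pics/s2.png

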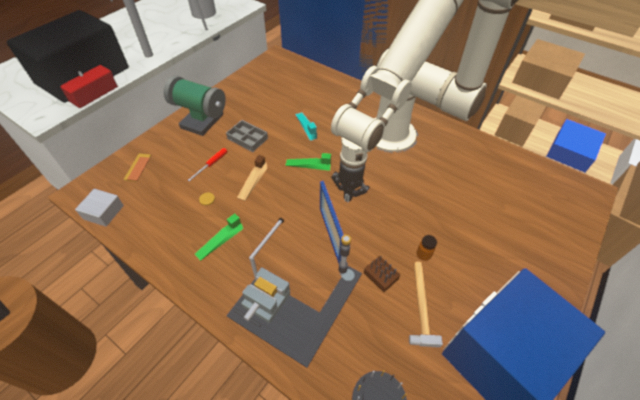

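{"api": "apply_moves", "payload": {"deltas": [[[0,-15,-1],[0,0,0]],[[0,-15,-1],[0,0,0]],[[0,-15,-1],[0,0,0]],[[6,-3,0],[0,0,0]],[[6,-3,0],[0,0,0]],[[6,-4,0],[0,0,0]],[[8,-6,0],[0,0,0]],[[8,-6,0],[0,0,0]],[[8,-6,0],[0,0,0]],[[8,-6,0],[0,0,0]],[[8,-6,0],[0,0,0]],[[8,-6,0],[0,0,0]]]}}

```text
time_s: 4.52
tool_pos: [577.4, 0.3, 135.4]
ee_rot: [-1.229, 1.086, -1.16]
contact_force: [-0.8, 0.6, 0.4]
grip_width: 0.002
```

{"api": "apply_moves", "payload": {"deltas": [[[8,-4,0],[0,0,0]],[[8,-3,0],[0,0,0]],[[8,-3,0],[0,0,0]],[[8,-3,0],[0,0,0]],[[8,-3,0],[0,0,0]],[[8,-2,0],[0,0,0]]]}}

```text
time_s: 5.02
tool_pos: [631.1, -21.3, 133.4]
ee_rot: [-1.23, 1.089, -1.159]
contact_force: [-1.4, 0.6, 0.4]
grip_width: 0.001
```

```bash
python3 - <<'E'
from h import *
snap('top','t3.png');c=snap('scene','s3.png'); s=ctrl.state();print(s['tool_pos'],s['contact_force'],s['time_s'])
t=cv2.imread('pics/t3.png')
cv2.imwrite('pics/t3z.png',np.hstack([cv2.resize(t[80:230,220:360],None,fx=2.8,fy=2.8),cv2.resize(cv2.imread('pics/s3.png')[150:300,220:360],None,fx=2.8,fy=2.8)]))
E
```

```text
[631.64604    -21.6212761  133.64606685] [-0.64433459  0.17360777  0.04445591] 5.1167
```

View pics/t3z.png

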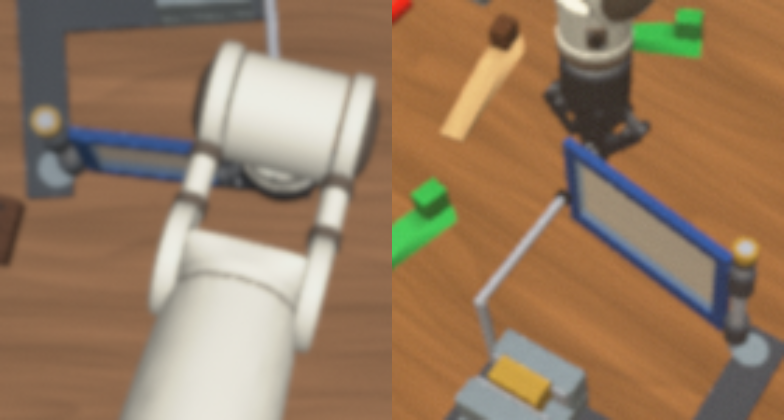

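{"api": "apply_moves", "payload": {"deltas": [[[4,-0.5,-1],[0,0,0]],[[4,-0.5,-1],[0,0,0]],[[4,-0.5,-1],[0,0,0]],[[3,0,-1],[0,0,0]],[[3,0,-1],[0,0,0]]]}}

```text
time_s: 5.53
tool_pos: [652.4, -23.8, 130.2]
ee_rot: [-1.228, 1.085, -1.162]
contact_force: [-0.6, 0.4, 4.1]
grip_width: 0.004
```

{"api": "apply_moves", "payload": {"deltas": [[[2.5,0,0],[0,0,0]],[[2.5,0,0],[0,0,0]]]}}

```text
time_s: 5.7
tool_pos: [658.2, -23.8, 130.6]
ee_rot: [-1.228, 1.084, -1.162]
contact_force: [0.4, -0.9, 0.8]
grip_width: 0.001
```

{"api": "apply_moves", "payload": {"deltas": [[[2.5,0,0],[0,0,0]],[[2.5,0,0],[0,0,0]]]}}

```text
time_s: 5.87
tool_pos: [663.5, -23.8, 130.4]
ee_rot: [-1.229, 1.084, -1.162]
contact_force: [-0.3, -0.1, 2.7]
grip_width: -0.001
```

{"api": "apply_moves", "payload": {"deltas": [[[2,0,0],[0,0,0]],[[2,0,0],[0,0,0]]]}}

```text
time_s: 6.03
tool_pos: [668.0, -23.7, 130.5]
ee_rot: [-1.229, 1.084, -1.162]
contact_force: [-1.0, 0.8, 2.6]
grip_width: -0.0
```

{"api": "apply_moves", "payload": {"deltas": [[[1.5,0,0],[0,0,0]],[[1.5,0,0],[0,0,0]]]}}

```text
time_s: 6.2
tool_pos: [671.3, -23.6, 130.5]
ee_rot: [-1.229, 1.084, -1.162]
contact_force: [-0.0, 1.4, 2.1]
grip_width: -0.001
```

{"api": "apply_moves", "payload": {"deltas": [[[1.5,0,0],[0,0,0]],[[1.5,0,0],[0,0,0]]]}}

```text
time_s: 6.37
tool_pos: [674.4, -23.5, 130.4]
ee_rot: [-1.229, 1.084, -1.162]
contact_force: [-3.8, -0.7, 3.9]
grip_width: 0.002
```

{"api": "apply_moves", "payload": {"deltas": [[[0.8,0,0],[0,0,0]]]}}

```text
time_s: 6.45
tool_pos: [674.5, -23.5, 130.3]
ee_rot: [-1.231, 1.086, -1.16]
contact_force: [-6.5, -0.4, 6.2]
grip_width: -0.003
```

{"api": "apply_moves", "payload": {"deltas": [[[0.5,0,0],[0,0,0]],[[0,0,0],[0,0,0]]]}}

```text
time_s: 6.62
tool_pos: [674.1, -23.5, 130.4]
ee_rot: [-1.233, 1.088, -1.159]
contact_force: [-2.7, 0.2, 3.0]
grip_width: -0.002
```

```bash
python3 - <<'E'
from h import *
from scipy.spatial.transform import Rotation as R
snap('top','t4.png');c=snap('scene','s4.png'); s=ctrl.state();print(s['tool_pos'],s['contact_force'],s['time_s']); print(R.from_rotvec(s['ee_rot']).as_matrix().round(3))
t=cv2.imread('pics/t4.png')
cv2.imwrite('pics/t4z.png',np.hstack([cv2.resize(t[80:230,220:360],None,fx=2.8,fy=2.8),cv2.resize(cv2.imread('pics/s4.png')[150:300,220:360],None,fx=2.8,fy=2.8)]))
E
```

```text
[674.19716118 -23.52578521 130.38955854] [-3.0224131   0.32200593  3.95012125] 6.7167
[[ 0.109  0.048  0.993]
 [-0.994 -0.009  0.11 ]
 [ 0.014 -0.999  0.047]]
```

View pics/t4z.png

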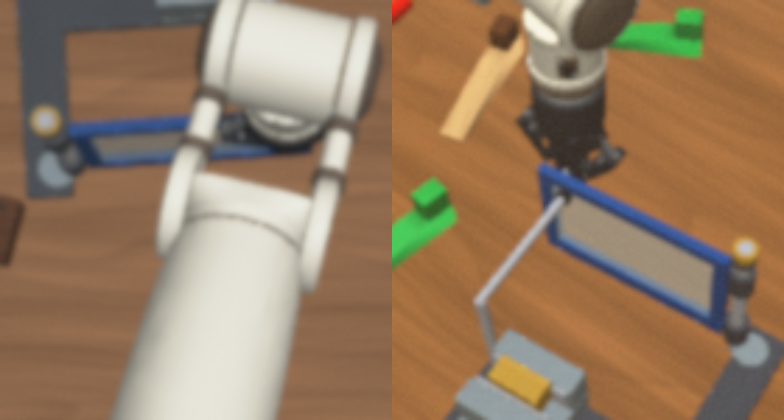

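{"api": "apply_moves", "payload": {"deltas": [[[-15,1,0],[0,0,0]],[[-25,0,10],[0,0.5,1]],[[-15,-15,20],[0.1,0.5,1]],[[-15,-30,20],[0.1,0.5,1]],[[-15,-34,10],[0.1,0.5,1]],[[-15,-34,0],[0.1,0.5,1]],[[-15,-34,0],[0.1,0.2,1]],[[-15,-34,0],[0,0,0.4]],[[-15,-34,0],[0,0,0]],[[-15,-34,0],[0,0,0]],[[-15,-30,0],[0,0,0]],[[0,0,0],[0,0,0]]], "gripper": 60}}

```text
time_s: 7.72
tool_pos: [490.2, -310.1, 187.2]
ee_rot: [-1.308, 1.033, -1.037]
contact_force: [0.1, -0.8, 0.3]
grip_width: 0.703
```

```bash
python3 - <<'E'
from h import *
from scipy.spatial.transform import Rotation as R
np.set_printoptions(precision=3,suppress=True)
c=snap('top','t5.png')
for k in ['wedge_tip','wedge_grip','stand']: print(k,[(round(d['score'],2),w(c,d['point']).round(0)) for d in ctrl.landmark_of('top',k)[:5]])
c=snap('scene','s5.png'); 
for k in ['wedge_tip','wedge_grip','under_edge','stand']: print(k,[(round(d['score'],2),w(c,d['point']).round(0)) for d in ctrl.landmark_of('scene',k)[:5]])
s=ctrl.state();print(s['tool_pos'],s['contact_force'],s['time_s'],s['grip_width']); print(R.from_rotvec(s['ee_rot']).as_matrix().round(3))
t=cv2.imread('pics/t5.png')
cv2.imwrite('pics/t5z.png',np.hstack([cv2.resize(t[80:230,220:360],None,fx=2.8,fy=2.8),cv2.resize(cv2.imread('pics/s5.png')[150:300,220:360],None,fx=2.8,fy=2.8)]))
E
```

```text
wedge_tip [(0.92, array([ 135., -393.,   -1.])), (0.87, array([ 899., -216.,    0.])), (0.81, array([ 401., -252.,    3.])), (0.75, array([ 641., -272.,   -2.])), (0.62, array([453., 374.,   3.]))]
wedge_grip [(0.86, array([ 325., -110.,   51.])), (0.73, array([ 215., -257.,   46.])), (0.69, array([ 750., -192.,   51.])), (0.56, array([ 485., -309.,   44.]))]
stand [(0.84, array([670., 197.,   3.]))]
wedge_tip [(0.93, array([ 903., -217.,   -2.])), (0.73, array([ 636., -266.,   -0.])), (0.71, array([ 401., -252.,   -4.])), (0.55, array([ 134., -390.,    0.]))]
wedge_grip [(0.94, array([ 482., -305.,   53.])), (0.76, array([ 322., -106.,   49.])), (0.59, array([ 743., -187.,   51.])), (0.53, array([ 212., -254.,   50.]))]
under_edge [(0.29, array([606., 305.,  -1.]))]
stand [(0.77, array([668., 197.,  -1.]))]
[ 493.23  -303.782  187.513] [-0.48   0.646  0.711] 8.1667 0.7058358183659612
[[ 0.239  0.004  0.971]
 [-0.971  0.003  0.239]
 [-0.002 -1.     0.005]]
```

View pics/t5z.png

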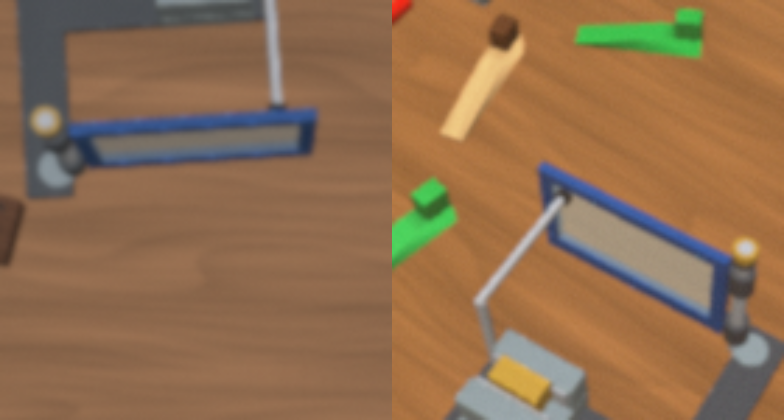

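{"api": "apply_moves", "payload": {"deltas": [[[-3,0,-25],[0,0,-0.5]],[[-3,0,-30],[0,0,-0.5]],[[-3,0,-30],[0,0,0]],[[0,0,-25],[0,0,0]],[[0,0,0],[0,0,0]],[[0,0,0],[0,0,0]]]}}

```text
time_s: 8.67
tool_pos: [487.8, -301.5, 77.6]
ee_rot: [-1.305, 1.029, -1.046]
contact_force: [-0.2, -0.8, 0.1]
grip_width: 0.702
```

```bash
python3 - <<'E'
from h import *
np.set_printoptions(precision=3,suppress=True)
c=snap('top','t6.png');d=snap('scene','s6.png'); 
s=ctrl.state();print(s['tool_pos'],s['contact_force'],s['time_s'],s['ee_rot']);
for P in ([485,-304,65],s['tool_pos']): print(pix(c,P),pix(d,P))
t=cv2.imread('pics/t6.png')
cv2.imwrite('pics/t6z.png',np.hstack([cv2.resize(t[130:230,370:470],None,fx=4,fy=4),cv2.resize(cv2.imread('pics/s6.png')[110:210,210:310],None,fx=4,fy=4)]))
E
```

```text
[ 488.092 -301.96    78.546] [ 0.074 -1.275  0.344] 8.7667 [-1.305  1.028 -1.047]
[418.207 202.812] [258.692 157.865]
[418.549 201.3  ] [258.138 156.038]
```

View pics/t6z.png

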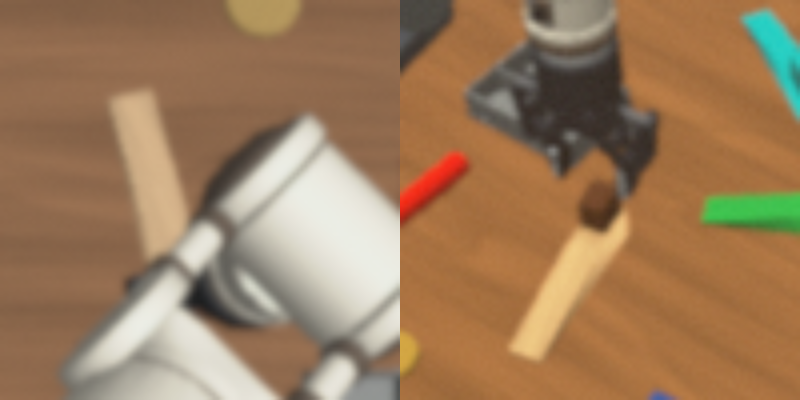

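{"api": "apply_moves", "payload": {"deltas": [[[-2,-1,-12],[0,0,0]],[[-1,-1,-12],[0,0,0]],[[0,0,-10],[0,0,0]],[[0,0,-6],[0,0,0]],[[0,0,0],[0,0,0]]]}}

```text
time_s: 9.18
tool_pos: [488.4, -307.2, 40.9]
ee_rot: [-1.306, 1.018, -1.056]
contact_force: [0.1, -1.2, 0.1]
grip_width: 0.705
```

{"api": "apply_moves", "payload": {"deltas": [[[-2,2,-3],[0,0,0]],[[-1.5,1.5,-3],[0,0,0]],[[0,0,0],[0,0,0]]]}}

```text
time_s: 9.43
tool_pos: [484.5, -303.5, 34.0]
ee_rot: [-1.306, 1.019, -1.056]
contact_force: [-0.1, 0.4, -0.3]
grip_width: 0.706
```

```bash
python3 - <<'E'
from h import *
from scipy.spatial.transform import Rotation as R
np.set_printoptions(precision=3,suppress=True)
s=ctrl.state();print(s['tool_pos'],s['contact_force'],s['time_s'],s['ee_rot']); print(R.from_rotvec(s['ee_rot']).as_matrix().round(3))
E
```

```text
[ 484.486 -303.468   33.994] [-0.128  0.433 -0.272] 9.4333 [-1.306  1.019 -1.056]
[[ 0.228  0.019  0.974]
 [-0.974 -0.011  0.228]
 [ 0.015 -1.     0.016]]
```

{"api": "apply_moves", "payload": {"deltas": [[[0,0,0],[0.6,1.1,0]],[[0,0,0],[0,0,0]]]}}

```text
time_s: 9.6
tool_pos: [484.2, -303.2, 34.1]
ee_rot: [-1.31, 1.038, -1.038]
contact_force: [0.9, -0.5, 0.8]
grip_width: 0.701
```

{"api": "apply_moves", "payload": {"deltas": [[[0,0,0],[0,0,0]],[[0,0,0],[0,0,0]],[[0,0,0],[0,0,0]],[[0,0,0],[0,0,0]],[[0,0,0],[0,0,0]],[[0,0,0],[0,0,0]]], "gripper": 0, "squeeze": 60}}

```text
time_s: 10.1
tool_pos: [484.5, -303.3, 34.8]
ee_rot: [-1.31, 1.036, -1.04]
contact_force: [-0.1, 0.4, -1.3]
grip_width: 0.322
```

```bash
python3 - <<'E'
from h import *
from scipy.spatial.transform import Rotation as R
np.set_printoptions(precision=3,suppress=True)
s=ctrl.state();print(s['tool_pos'],s['contact_force'],s['time_s'],s['grip_width']*85.4); print(R.from_rotvec(s['ee_rot']).as_matrix().round(3))
E
```

```text
[ 484.498 -303.316   34.773] [-0.087  0.359 -1.271] 10.1 27.475516536095334
[[ 0.228  0.002  0.974]
 [-0.974 -0.002  0.228]
 [ 0.002 -1.     0.001]]
```

{"api": "apply_moves", "payload": {"deltas": [[[0,0,6],[0,0,0]],[[0,0,12],[0,0,0]],[[0,15,12],[0,0,0]],[[1,32,0],[0,0,-1]],[[1,32,0],[0,0,-1]],[[1,32,0],[0,0,-1]],[[1,32,0],[0,0,-1]],[[1,32,0],[0,0,-1]],[[1,32,0],[0,0,-1]],[[1,32,0],[0,0,-1]],[[1,30,0],[0,0,-0.7]],[[0,0,0],[0,0,0]]]}}

```text
time_s: 11.1
tool_pos: [494.4, -27.4, 78.6]
ee_rot: [-1.245, 1.134, -1.162]
contact_force: [0.7, 0.1, -1.2]
grip_width: 0.318
```

```bash
python3 - <<'E'
from h import *
from scipy.spatial.transform import Rotation as R
np.set_printoptions(precision=3,suppress=True)
c=snap('top','t7.png');d=snap('scene','s7.png'); 
s=ctrl.state();print(s['tool_pos'],s['contact_force'],s['time_s'],s['grip_width']*85.4); print(R.from_rotvec(s['ee_rot']).as_matrix().round(3))
t=cv2.imread('pics/t7.png')
cv2.imwrite('pics/t7z.png',np.hstack([cv2.resize(t[100:230,260:390],None,fx=3,fy=3),cv2.resize(cv2.imread('pics/s7.png')[120:250,220:350],None,fx=3,fy=3)]))
E
```

```text
[495.255 -31.078  78.953] [ 0.188  0.213 -1.103] 11.2 27.229594629775104
[[ 0.081  0.015  0.997]
 [-0.997 -0.012  0.082]
 [ 0.013 -1.     0.014]]
```

View pics/t7z.png

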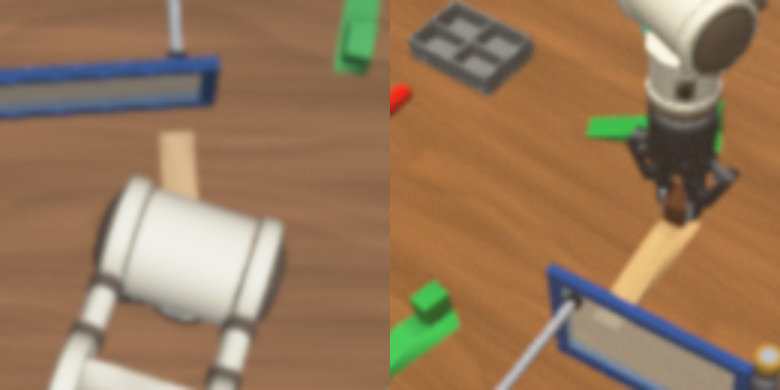

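{"api": "apply_moves", "payload": {"deltas": [[[0,15,-8],[0.3,0.4,0.2]],[[0,15,-10],[0.3,0.4,0.2]],[[0,8,-10],[0,0,0]],[[0,0,-8],[0,0,0]],[[0,0,0],[0,0,0]],[[0,0,0],[0,0,0]]]}}

```text
time_s: 11.7
tool_pos: [498.3, 1.1, 44.6]
ee_rot: [-1.247, 1.14, -1.155]
contact_force: [0.2, -0.1, -0.9]
grip_width: 0.319
```

```bash
python3 - <<'E'
from h import *
from scipy.spatial.transform import Rotation as R
np.set_printoptions(precision=3,suppress=True)
c=snap('top','t8.png');d=snap('scene','s8.png'); 
for k in ['wedge_tip','wedge_grip']: print(k,[(round(x['score'],2),w(d,x['point']).round(0)) for x in ctrl.landmark_of('scene',k)[:5]],[(round(x['score'],2),w(c,x['point']).round(0)) for x in ctrl.landmark_of('top',k)[:5]])
s=ctrl.state();print(s['tool_pos'],s['contact_force'],s['time_s'],s['grip_width']*85.4); print(R.from_rotvec(s['ee_rot']).as_matrix().round(3))
t=cv2.imread('pics/t8.png')
cv2.imwrite('pics/t8z.png',np.hstack([cv2.resize(t[100:230,260:390],None,fx=3,fy=3),cv2.resize(cv2.imread('pics/s8.png')[120:250,220:350],None,fx=3,fy=3)]))
E
```

```text
wedge_tip [(0.77, array([ 903., -216.,   -3.])), (0.65, array([ 132., -391.,   -2.])), (0.59, array([ 398., -247.,   -3.]))] [(0.79, array([ 399., -255.,   -0.])), (0.64, array([ 135., -397.,   -4.])), (0.62, array([ 903., -213.,    2.])), (0.49, array([660.,   9.,   9.]))]
wedge_grip [(0.9, array([498.,   0.,  62.])), (0.89, array([ 743., -191.,   51.])), (0.53, array([ 212., -253.,   46.]))] [(0.86, array([ 216., -257.,   47.])), (0.8, array([ 323., -109.,   50.])), (0.66, array([ 750., -193.,   49.]))]
[498.732   1.612  45.271] [ 0.357 -0.906 -1.421] 12.0 27.247581777305477
[[ 0.084  0.008  0.996]
 [-0.996 -0.006  0.084]
 [ 0.006 -1.     0.008]]
```

View pics/t8z.png

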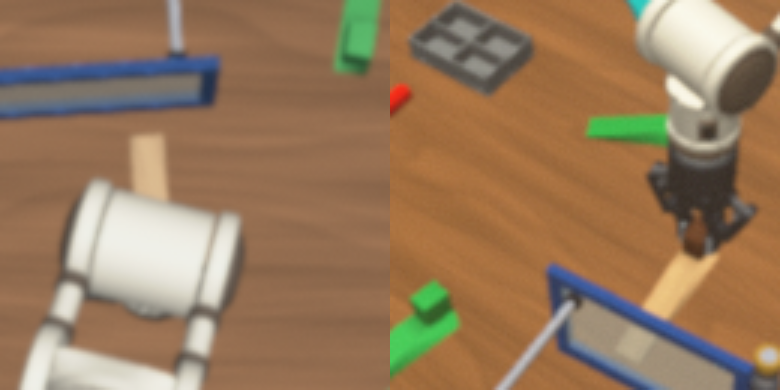

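{"api": "apply_moves", "payload": {"deltas": [[[-2,3,-4],[0.35,0.45,0.2]],[[-2,1,-3],[0,0,0]],[[0,0,-1],[0,0,0]],[[0,0,0],[0,0,0]]]}}

```text
time_s: 12.33
tool_pos: [494.9, 5.7, 37.2]
ee_rot: [-1.248, 1.144, -1.144]
contact_force: [0.4, -0.5, -1.7]
grip_width: 0.319
```

{"api": "apply_moves", "payload": {"deltas": [[[0,0,-1],[0,0,0]],[[0,0,-1],[0,0,0]]]}}

```text
time_s: 12.5
tool_pos: [494.8, 5.8, 35.0]
ee_rot: [-1.249, 1.144, -1.144]
contact_force: [-0.5, 0.5, -0.4]
grip_width: 0.317
```

{"api": "apply_moves", "payload": {"deltas": [[[0,0,-0.6],[0,0,0]],[[0,0,0],[0,0,0]]]}}

```text
time_s: 12.67
tool_pos: [494.9, 5.8, 34.8]
ee_rot: [-1.249, 1.144, -1.144]
contact_force: [0.3, -0.0, -1.7]
grip_width: 0.318
```

```bash
python3 - <<'E'
from h import *
from scipy.spatial.transform import Rotation as R
np.set_printoptions(precision=3,suppress=True)
s=ctrl.state();print(s['tool_pos'],s['contact_force'],s['wrist_torque'],s['time_s']); print(R.from_rotvec(s['ee_rot']).as_matrix().round(4))
E
```

```text
[494.891   5.782  34.807] [ 0.266 -0.03  -1.653] [ 0.032  0.059 -0.001] 12.6667
[[ 0.088  0.001  0.996]
 [-0.996  0.001  0.088]
 [-0.    -1.     0.001]]
```

{"api": "apply_moves", "payload": {"deltas": [[[0,0,-0.6],[0,0,0]],[[0,0,0],[0,0,0]]]}}

```text
time_s: 12.83
tool_pos: [495.2, 5.7, 34.8]
ee_rot: [-1.249, 1.143, -1.144]
contact_force: [-0.3, -0.2, -1.5]
grip_width: 0.318
```

{"api": "apply_moves", "payload": {"deltas": [[[0,0,-0.6],[0,0,0]],[[0,0,0],[0,0,0]]]}}

```text
time_s: 13.0
tool_pos: [495.5, 5.6, 34.7]
ee_rot: [-1.249, 1.143, -1.144]
contact_force: [-0.1, -0.1, -0.9]
grip_width: 0.314
```

{"api": "apply_moves", "payload": {"deltas": [[[0,0,-1],[0,0,0]]]}}

```text
time_s: 13.08
tool_pos: [495.6, 5.5, 34.6]
ee_rot: [-1.249, 1.143, -1.144]
contact_force: [-8.6, 0.7, 19.0]
grip_width: 0.323
```

{"api": "apply_moves", "payload": {"deltas": [[[0,0,-1],[0,0,0]]]}}

```text
time_s: 13.17
tool_pos: [495.6, 5.5, 34.6]
ee_rot: [-1.25, 1.144, -1.143]
contact_force: [-7.7, 0.5, 13.8]
grip_width: 0.32
```

{"api": "apply_moves", "payload": {"deltas": [[[4,0.35,0.3],[0,0,0]],[[5,0.45,0],[0,0,0]],[[5,0.45,0],[0,0,0]],[[5,0.45,0],[0,0,0]],[[5,0.45,0],[0,0,0]],[[4,0.35,0],[0,0,0]]]}}

```text
time_s: 13.67
tool_pos: [524.9, 8.2, 34.7]
ee_rot: [-1.251, 1.145, -1.143]
contact_force: [-3.0, -0.3, 3.2]
grip_width: 0.319
```

```bash
python3 - <<'E'
from h import *
from scipy.spatial.transform import Rotation as R
np.set_printoptions(precision=3,suppress=True)
s=ctrl.state();print(s['tool_pos'],s['contact_force'],s['wrist_torque'],s['time_s']); print(R.from_rotvec(s['ee_rot']).as_matrix().round(4))
E
```

```text
[524.887   8.186  34.707] [-2.988 -0.335  3.236] [0.051 0.334 0.055] 13.6667
[[ 0.088 -0.002  0.996]
 [-0.996  0.     0.088]
 [-0.    -1.    -0.002]]
```

{"api": "apply_moves", "payload": {"deltas": [[[4,0.35,0.1],[0,0,0]],[[4,0.35,0],[0,0,0]],[[4,0.35,0],[0,0,0]],[[3,0.3,0],[0,0,0]]]}}

```text
time_s: 14.0
tool_pos: [542.1, 9.7, 34.7]
ee_rot: [-1.251, 1.145, -1.143]
contact_force: [-2.7, -0.7, 2.8]
grip_width: 0.319
```

{"api": "apply_moves", "payload": {"deltas": [[[3,0.3,0],[0,0,0]],[[3,0.3,0],[0,0,0]]]}}

```text
time_s: 14.17
tool_pos: [548.7, 10.3, 34.7]
ee_rot: [-1.251, 1.145, -1.143]
contact_force: [-3.0, -0.9, 2.3]
grip_width: 0.313
```

{"api": "apply_moves", "payload": {"deltas": [[[3,0.3,0],[0,0,0]],[[3,0.3,0],[0,0,0]]]}}

```text
time_s: 14.33
tool_pos: [555.3, 11.0, 34.7]
ee_rot: [-1.251, 1.145, -1.143]
contact_force: [-2.7, 0.5, 2.7]
grip_width: 0.323
```

{"api": "apply_moves", "payload": {"deltas": [[[2.5,0.2,0],[0,0,0]],[[2.5,0.2,0],[0,0,0]]]}}

```text
time_s: 14.5
tool_pos: [560.9, 11.5, 34.7]
ee_rot: [-1.251, 1.145, -1.143]
contact_force: [-2.5, 0.2, 2.8]
grip_width: 0.319
```

{"api": "apply_moves", "payload": {"deltas": [[[2,0.2,0],[0,0,0]],[[2,0.2,0],[0,0,0]]]}}

```text
time_s: 14.67
tool_pos: [565.4, 12.0, 34.7]
ee_rot: [-1.251, 1.145, -1.143]
contact_force: [-2.1, -0.5, 2.1]
grip_width: 0.316
```

{"api": "apply_moves", "payload": {"deltas": [[[2,0.2,0],[0,0,0]],[[2,0.2,0],[0,0,0]]]}}

```text
time_s: 14.83
tool_pos: [569.7, 12.4, 34.7]
ee_rot: [-1.251, 1.145, -1.143]
contact_force: [-2.4, 0.1, 3.1]
grip_width: 0.318
```

{"api": "apply_moves", "payload": {"deltas": [[[2,0.2,0],[0,0,0]],[[2,0.2,0],[0,0,0]]]}}

```text
time_s: 15.0
tool_pos: [574.2, 12.8, 34.7]
ee_rot: [-1.251, 1.145, -1.143]
contact_force: [-2.9, -1.0, 2.6]
grip_width: 0.318
```

{"api": "apply_moves", "payload": {"deltas": [[[2,0.2,0],[0,0,0]],[[2,0.2,0],[0,0,0]]]}}

```text
time_s: 15.17
tool_pos: [578.5, 13.2, 34.7]
ee_rot: [-1.251, 1.145, -1.143]
contact_force: [-2.5, -1.0, 1.9]
grip_width: 0.317
```

{"api": "apply_moves", "payload": {"deltas": [[[2,0.2,0],[0,0,0]],[[2,0.2,0],[0,0,0]]]}}

```text
time_s: 15.33
tool_pos: [583.0, 13.7, 34.7]
ee_rot: [-1.251, 1.145, -1.143]
contact_force: [-2.4, -0.2, 2.0]
grip_width: 0.316
```

{"api": "apply_moves", "payload": {"deltas": [[[2,0.2,0],[0,0,0]]]}}

```text
time_s: 15.42
tool_pos: [585.2, 13.9, 34.7]
ee_rot: [-1.251, 1.145, -1.143]
contact_force: [-2.0, -0.8, 2.5]
grip_width: 0.319
```

{"api": "apply_moves", "payload": {"deltas": [[[2,0.2,0],[0,0,0]]]}}

```text
time_s: 15.5
tool_pos: [587.4, 14.2, 34.7]
ee_rot: [-1.251, 1.145, -1.143]
contact_force: [-2.2, -0.1, 2.7]
grip_width: 0.314
```

{"api": "apply_moves", "payload": {"deltas": [[[2,0.2,0],[0,0,0]]]}}

```text
time_s: 15.58
tool_pos: [589.7, 14.4, 34.7]
ee_rot: [-1.251, 1.145, -1.143]
contact_force: [-2.7, -0.3, 2.1]
grip_width: 0.316
```

```bash
python3 - <<'E'
from h import *
from scipy.spatial.transform import Rotation as R
np.set_printoptions(precision=3,suppress=True)
c=snap('top','t9.png');d=snap('scene','s9.png'); 
s=ctrl.state();print(s['tool_pos'],s['contact_force'],s['wrist_torque'],s['time_s']); print(R.from_rotvec(s['ee_rot']).as_matrix().round(4))
t=cv2.imread('pics/t9.png')
cv2.imwrite('pics/t9z.png',np.hstack([cv2.resize(t[80:210,220:350],None,fx=3,fy=3),cv2.resize(cv2.imread('pics/s9.png')[160:290,240:370],None,fx=3,fy=3)]))
E
```

```text
[590.105  14.352  34.693] [0.676 0.771 0.987] [ 0.047 -0.248 -0.011] 15.6833
[[ 0.089 -0.001  0.996]
 [-0.996  0.     0.089]
 [-0.    -1.    -0.001]]
```

View pics/t9z.png

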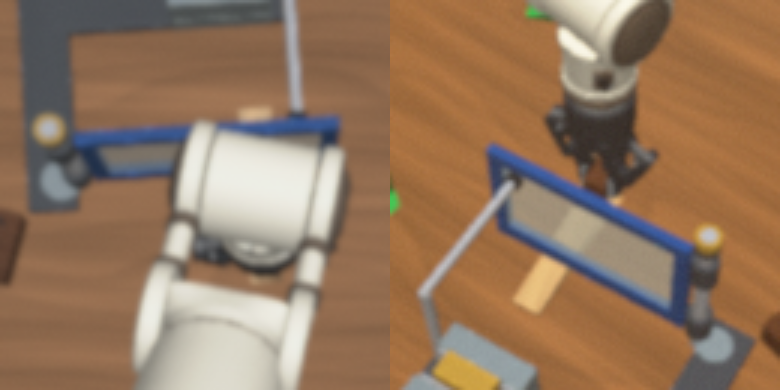

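{"api": "apply_moves", "payload": {"deltas": [[[2,0.2,0],[0,0,0]],[[2,0.2,0],[0,0,0]]]}}

```text
time_s: 15.85
tool_pos: [593.5, 14.8, 34.7]
ee_rot: [-1.252, 1.145, -1.142]
contact_force: [-6.5, -1.0, 4.9]
grip_width: 0.319
```

{"api": "apply_moves", "payload": {"deltas": [[[1.5,0.1,0],[0,0,0]]]}}

```text
time_s: 15.93
tool_pos: [594.0, 14.8, 34.7]
ee_rot: [-1.254, 1.148, -1.14]
contact_force: [-10.3, -2.5, 8.1]
grip_width: 0.32
```

{"api": "apply_moves", "payload": {"deltas": [[[1.5,0.1,0],[0,0,0]]]}}

```text
time_s: 16.02
tool_pos: [594.1, 14.8, 34.7]
ee_rot: [-1.257, 1.15, -1.138]
contact_force: [-10.5, -1.0, 9.3]
grip_width: 0.315
```

{"api": "apply_moves", "payload": {"deltas": [[[1.5,0.1,0],[0,0,0]]]}}

```text
time_s: 16.1
tool_pos: [594.2, 14.8, 34.7]
ee_rot: [-1.26, 1.153, -1.136]
contact_force: [-9.6, -1.5, 8.7]
grip_width: 0.316
```

```bash
python3 - <<'E'
from h import *
from scipy.spatial.transform import Rotation as R
np.set_printoptions(precision=4,suppress=True)
s=ctrl.state();print(s['tool_pos'],s['contact_force'],s['wrist_torque'],s['time_s']); print(R.from_rotvec(s['ee_rot']).as_matrix().round(4))
E
```

```text
[594.171   14.8339  34.6799] [-9.5619 -1.4715  8.6718] [-0.1095  0.9205  0.0561] 16.1
[[ 0.0895 -0.014   0.9959]
 [-0.996  -0.0003  0.0896]
 [-0.0009 -0.9999 -0.014 ]]
```

{"api": "apply_moves", "payload": {"deltas": [[[2,0.2,0.1],[0,-0.5,0]]]}}

```text
time_s: 16.18
tool_pos: [594.4, 14.9, 34.7]
ee_rot: [-1.258, 1.15, -1.138]
contact_force: [-11.0, -2.5, 9.5]
grip_width: 0.323
```

{"api": "apply_moves", "payload": {"deltas": [[[2,0.2,0.1],[0,-0.5,0]]]}}

```text
time_s: 16.27
tool_pos: [594.5, 14.9, 34.7]
ee_rot: [-1.256, 1.147, -1.139]
contact_force: [-10.5, -2.9, 9.0]
grip_width: 0.317
```

```bash
cat > st.py <<'E'
from h import *
from scipy.spatial.transform import Rotation as R
np.set_printoptions(precision=4,suppress=True)
s=ctrl.state();print(s['tool_pos'],s['contact_force'],s['wrist_torque'],s['time_s']); print(R.from_rotvec(s['ee_rot']).as_matrix().round(4))
E
python3 st.py
```

```text
[594.4603  14.9234  34.6883] [-10.4606  -2.8631   9.0392] [-0.2379  1.572  -0.0867] 16.2667
[[ 0.0902 -0.007   0.9959]
 [-0.9959 -0.0009  0.0902]
 [ 0.0002 -1.     -0.007 ]]
```

{"api": "apply_moves", "payload": {"deltas": [[[2.5,0.1,0.4],[0,-0.4,0]]]}}

```text
time_s: 16.35
tool_pos: [594.5, 14.9, 34.7]
ee_rot: [-1.256, 1.147, -1.14]
contact_force: [-11.5, -1.6, 8.1]
grip_width: 0.318
```

{"api": "apply_moves", "payload": {"deltas": [[[2.5,0.1,0.4],[0,-0.3,0]]]}}

```text
time_s: 16.43
tool_pos: [594.5, 14.9, 34.7]
ee_rot: [-1.257, 1.147, -1.139]
contact_force: [-10.4, -1.4, 7.8]
grip_width: 0.317
```

```bash
python3 st.py
```

```text
[594.4505  14.8951  34.668 ] [-10.3998  -1.4351   7.7677] [-0.1474  1.5971 -0.0757] 16.4333
[[ 0.0904 -0.0076  0.9959]
 [-0.9959 -0.001   0.0904]
 [ 0.0003 -1.     -0.0076]]
```

{"api": "apply_moves", "payload": {"deltas": [[[3,0.1,0.8],[0,0,0]]]}}

```text
time_s: 16.52
tool_pos: [594.7, 14.9, 34.7]
ee_rot: [-1.261, 1.152, -1.136]
contact_force: [-11.3, -1.6, 6.4]
grip_width: 0.319
```

{"api": "apply_moves", "payload": {"deltas": [[[3.5,0.1,1.0],[0,0,0]]]}}

```text
time_s: 16.6
tool_pos: [595.1, 15.1, 34.7]
ee_rot: [-1.267, 1.158, -1.131]
contact_force: [-12.7, -1.7, 6.2]
grip_width: 0.318
```

```bash
python3 st.py
```

```text
[595.066   15.0574  34.7383] [-12.7174  -1.731    6.1999] [-0.2674  1.2803 -0.0272] 16.6
[[ 0.0908 -0.0221  0.9956]
 [-0.9959 -0.0008  0.0908]
 [-0.0012 -0.9998 -0.0221]]
```

{"api": "apply_moves", "payload": {"deltas": [[[3.5,0.1,1.2],[0,-1.2,0]]]}}

```text
time_s: 16.68
tool_pos: [595.9, 15.1, 34.7]
ee_rot: [-1.257, 1.148, -1.138]
contact_force: [-9.2, -2.6, 4.4]
grip_width: 0.319
```

{"api": "apply_moves", "payload": {"deltas": [[[3.5,0.1,1.2],[0,-1.2,0]]]}}

```text
time_s: 16.77
tool_pos: [596.2, 15.2, 34.6]
ee_rot: [-1.249, 1.138, -1.144]
contact_force: [-11.3, -2.9, 6.6]
grip_width: 0.316
```

```bash
python3 st.py
```

```text
[596.1824  15.1544  34.6428] [-11.2884  -2.8699   6.6446] [-0.442   2.0545 -0.0175] 16.7667
[[ 0.0915  0.0042  0.9958]
 [-0.9958 -0.0007  0.0915]
 [ 0.0011 -1.      0.0042]]
```

{"api": "apply_moves", "payload": {"deltas": [[[4.5,-0.2,1.5],[0,-0.7,0]]]}}

```text
time_s: 16.85
tool_pos: [596.3, 15.1, 34.6]
ee_rot: [-1.247, 1.136, -1.144]
contact_force: [-12.2, -0.8, 6.5]
grip_width: 0.322
```

{"api": "apply_moves", "payload": {"deltas": [[[4.5,-0.2,1.5],[0,-0.8,0]]]}}

```text
time_s: 16.93
tool_pos: [596.4, 15.2, 34.6]
ee_rot: [-1.245, 1.134, -1.145]
contact_force: [-13.6, -0.7, 7.9]
grip_width: 0.313
```

```bash
python3 st.py
```

```text
[596.3715  15.1606  34.6231] [-13.6226  -0.7059   7.9024] [-0.2059  2.6692  0.0379] 16.9333
[[ 0.0928  0.0088  0.9956]
 [-0.9957  0.0003  0.0928]
 [ 0.0006 -1.      0.0088]]
```

{"api": "apply_moves", "payload": {"deltas": [[[5.2,-0.2,1.8],[0,-0.4,0]]]}}

```text
time_s: 17.02
tool_pos: [596.4, 15.2, 34.6]
ee_rot: [-1.249, 1.138, -1.141]
contact_force: [-15.6, -1.6, 7.1]
grip_width: 0.316
```

{"api": "apply_moves", "payload": {"deltas": [[[5.5,-0.2,2],[0,-0.4,0]]]}}

```text
time_s: 17.1
tool_pos: [596.8, 15.2, 34.6]
ee_rot: [-1.253, 1.142, -1.137]
contact_force: [-15.0, -1.7, 5.9]
grip_width: 0.316
```

```bash
python3 st.py
```

```text
[596.7971  15.1759  34.6444] [-14.9685  -1.7288   5.894 ] [-0.3784  2.0088 -0.0848] 17.1
[[ 0.0942 -0.0024  0.9955]
 [-0.9955  0.0011  0.0942]
 [-0.0013 -1.     -0.0023]]
```

{"api": "apply_moves", "payload": {"deltas": [[[5.5,-0.2,2],[0,-0.8,0]]]}}

```text
time_s: 17.18
tool_pos: [597.2, 15.2, 34.6]
ee_rot: [-1.252, 1.141, -1.137]
contact_force: [-17.1, -1.8, 8.1]
grip_width: 0.313
```

{"api": "apply_moves", "payload": {"deltas": [[[5.8,-0.2,2.1],[0,-0.8,0]]]}}

```text
time_s: 17.27
tool_pos: [597.4, 15.2, 34.6]
ee_rot: [-1.253, 1.14, -1.136]
contact_force: [-17.4, -1.8, 9.0]
grip_width: 0.317
```

```bash
python3 st.py
```

```text
[597.3549  15.1693  34.635 ] [-17.3578  -1.7569   9.0255] [-0.4784  2.6275 -0.0797] 17.2667
[[ 0.0955 -0.0015  0.9954]
 [-0.9954  0.0019  0.0955]
 [-0.002  -1.     -0.0013]]
```

{"api": "apply_moves", "payload": {"deltas": [[[3,0,1.4],[0,-0.3,0]],[[0,0,0],[0,0,0]],[[0,0,0],[0,0,0]],[[0,0,0],[0,0,0]]]}}

```text
time_s: 17.6
tool_pos: [597.3, 15.1, 34.7]
ee_rot: [-1.254, 1.142, -1.135]
contact_force: [-3.5, 0.6, 2.9]
grip_width: 0.318
```

```bash
python3 st.py
```

```text
[597.278   15.1493  34.6545] [-3.5083  0.6168  2.9113] [-0.1817  0.183  -0.0916] 17.6
[[ 0.0953 -0.0036  0.9954]
 [-0.9954  0.0018  0.0953]
 [-0.0021 -1.     -0.0034]]
```

{"api": "apply_moves", "payload": {"deltas": [[[4,-0.2,1.7],[0,-0.4,-0.2]]]}}

```text
time_s: 17.68
tool_pos: [597.8, 15.3, 34.8]
ee_rot: [-1.253, 1.146, -1.136]
contact_force: [-15.9, -0.6, 2.8]
grip_width: 0.318
```

{"api": "apply_moves", "payload": {"deltas": [[[5,-0.2,2.2],[0,-0.4,-0.2]]]}}

```text
time_s: 17.77
tool_pos: [598.0, 15.5, 34.8]
ee_rot: [-1.255, 1.151, -1.135]
contact_force: [-17.8, -1.4, 4.7]
grip_width: 0.32
```

{"api": "apply_moves", "payload": {"deltas": [[[5.5,-0.2,2.4],[0,-0.5,-0.2]]]}}

```text
time_s: 17.85
tool_pos: [598.1, 15.8, 34.8]
ee_rot: [-1.257, 1.157, -1.134]
contact_force: [-18.4, -1.4, 4.7]
grip_width: 0.314
```

```bash
python3 st.py
```

```text
[598.106   15.8387  34.8432] [-18.4484  -1.4343   4.7233] [-0.2628  2.0321  0.1263] 17.85
[[ 0.0875 -0.0145  0.9961]
 [-0.9961  0.0039  0.0876]
 [-0.0052 -0.9999 -0.0141]]
```

{"api": "apply_moves", "payload": {"deltas": [[[3,0,1.2],[0,-0.3,0]],[[1,0,0.4],[0,0,0]],[[0,0,0],[0,0,0]],[[0,0,0],[0,0,0]],[[0,0,0],[0,0,0]]]}}

```text
time_s: 18.27
tool_pos: [598.0, 15.8, 34.7]
ee_rot: [-1.261, 1.159, -1.131]
contact_force: [-4.9, 0.2, 2.6]
grip_width: 0.318
```

```bash
python3 st.py
```

```text
[597.9747  15.8381  34.6825] [-4.8942  0.1907  2.5548] [-0.1417 -0.0711 -0.0545] 18.2667
[[ 0.0886 -0.0194  0.9959]
 [-0.9961  0.0034  0.0887]
 [-0.0051 -0.9998 -0.019 ]]
```

{"api": "apply_moves", "payload": {"deltas": [[[0,0,0],[0,0,0]],[[0,0,0],[0,0,0]],[[0,0,0],[0,0,0]],[[0,0,0],[0,0,0]],[[0,0,0],[0,0,0]]], "gripper": 60}}

```text
time_s: 18.68
tool_pos: [599.6, 16.0, 34.4]
ee_rot: [-1.258, 1.157, -1.133]
contact_force: [-0.6, -1.0, -0.4]
grip_width: 0.703
```

```bash
python3 st.py
```

```text
[599.5547  16.0153  34.3528] [-0.5566 -1.0028 -0.4437] [-0.0108  0.0125 -0.003 ] 18.6833
[[ 0.0884 -0.016   0.996 ]
 [-0.9961  0.0039  0.0885]
 [-0.0053 -0.9999 -0.0156]]
```

{"api": "apply_moves", "payload": {"deltas": [[[0,0,8],[0,0,0]],[[0,0,14],[0,0,0]],[[0,0,20],[0,0,0]],[[-5,0,25],[0,0,0]],[[-25,0,25],[0,0,0]],[[-35,0,20],[0,0,0]],[[-35,-10,15],[0,0,0]],[[-30,-25,0],[0,0,0]],[[-20,-30,0],[0,0,0]],[[-10,-35,0],[0,0,0]],[[0,-35,0],[0,0,0]],[[0,-35,0],[0,0,0]]]}}

```text
time_s: 19.68
tool_pos: [433.6, -153.5, 173.7]
ee_rot: [-1.258, 1.138, -1.132]
contact_force: [0.9, 0.3, -0.2]
grip_width: 0.7
```

```bash
python3 - <<'E'
from h import *
np.set_printoptions(precision=3,suppress=True)
c=snap('top','t10.png')
for k in ['wedge_tip','wedge_grip','under_edge','stand','jar','hammer','screwdriver','disc','bit_block','parts_tray']: print(k,[(round(x['score'],2),w(c,x['point']).round(0)) for x in ctrl.landmark_of('top',k)[:5]])
d=snap('scene','s10.png')
for k in ['wedge_tip','wedge_grip','under_edge','disc','jar']: print(k,[(round(x['score'],2),w(d,x['point']).round(0)) for x in ctrl.landmark_of('scene',k)[:5]])
s=ctrl.state();print(s['tool_pos'],s['contact_force'],s['time_s'])
t=cv2.imread('pics/t10.png')
cv2.imwrite('pics/t10z.png',np.hstack([cv2.resize(t[80:210,220:350],None,fx=3,fy=3),cv2.resize(cv2.imread('pics/s10.png')[160:290,240:370],None,fx=3,fy=3)]))
E
```

```text
wedge_tip [(0.84, array([ 402., -253.,   -1.])), (0.75, array([ 901., -217.,    2.])), (0.74, array([759.,  24.,  -2.])), (0.63, array([ 136., -396.,   -3.]))]
wedge_grip [(0.94, array([ 748., -194.,   47.])), (0.91, array([603.,  14.,  46.])), (0.62, array([ 325., -111.,   52.])), (0.59, array([ 215., -259.,   46.]))]
under_edge [(0.72, array([ 710., -370.,   -2.])), (0.66, array([599.,  10.,  42.]))]
stand []
jar [(0.58, array([456., 377.,   3.])), (0.48, array([597.,  16.,  -2.]))]
hammer [(0.93, array([615., 447.,   1.]))]
screwdriver [(0.59, array([ 595., -483.,   -7.]))]
disc [(0.57, array([ 710., -368.,   -2.])), (0.43, array([ 597., -484.,   -2.]))]
bit_block [(0.63, array([603.,  12.,  44.])), (0.59, array([607., 304.,  -2.]))]
parts_tray []
wedge_tip [(0.9, array([ 900., -217.,   -3.])), (0.76, array([ 399., -250.,   -4.])), (0.59, array([755.,  31.,   1.]))]
wedge_grip [(0.97, array([ 322., -103.,   49.])), (0.94, array([ 747., -187.,   50.])), (0.59, array([596.,  12.,  49.])), (0.41, array([ 211., -255.,   46.]))]
under_edge [(0.38, array([613., 449.,   1.]))]
disc [(0.67, array([ 715., -365.,    2.])), (0.45, array([666., 199.,   2.])), (0.2, array([ 383., -467.,    4.]))]
jar [(0.67, array([456., 377.,   4.]))]
[ 434.156 -152.056  172.499] [ 0.076 -0.051  0.14 ] 20.5333
```

View pics/t10z.png

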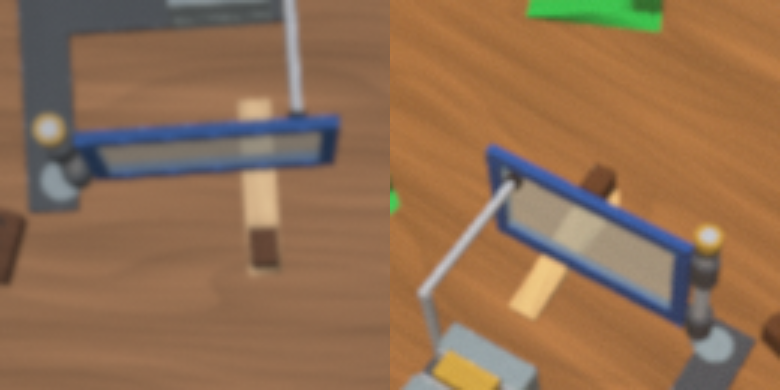

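View pics/s10.png

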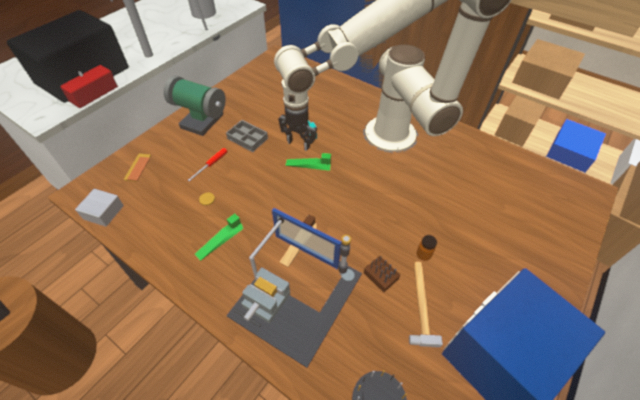

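{"api": "apply_moves", "payload": {"deltas": [[[0,0,0],[0,0,0]],[[0,0,0],[0,0,0]],[[0,0,0],[0,0,0]]]}}

```text
time_s: 20.78
tool_pos: [434.1, -152.1, 172.5]
ee_rot: [-1.258, 1.141, -1.13]
contact_force: [-0.2, 0.3, 0.2]
grip_width: 0.702
```

```bash
python3 -c "
from station import ctrl
print(ctrl.sign_off())"
```

```text
the job is handed in; nothing more can be done
None
```

I swung the screen shut against its stop, pressing with at most about 7 N. I then slid the wedge in flat under the outer half, stopped when the push reached 18.4 N, let go and backed off. I handed the job in at about 21 s.

**Wedge position:** in the last pictures the screen is on its stop. The wedge lies square to it, with its centre line about 178 mm from the hinge. The thin end is about 70 mm past the screen and the grip is on the robot's side.

**Bystanders:** the jar, hammer, screwdriver, disc and bit block were found within about 5 mm of where they started. In the last check the network missed the parts tray, but the picture shows it where it was.

**Not measured:** I could not measure the squeeze on the screen directly. From the push, the estimate is about 10 N. The distance driven in suggests about 12 to 13 N. Both are inside the 5.5 to 16 N limits. The hand was also pressing down with about 5 N during the final push, so part of the 18.4 N was bench friction.

**Tilt:** the tool showed about 0.02 rad of tilt just before release. The tool height did not change, so I took the wedge to be flat. I did not measure its tilt after letting go.

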